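# Close the lamp compartment of the microscope's light source

## Robot

A 6-joint arm with a two-finger parallel gripper is mounted at the origin on a cart in front of the work surface, level with it; the furniture and walls round the work are solid. World frame = base frame: x ahead of the robot, y to its left, z up, the work surface at z = 0. Lengths are in m, angles in degrees, forces in N, time in s.
With the tool pointing down it reaches from about 0.3 to 0.775 m from the base axis. Payload 14.6 kg.
Tool frame: the origin (TCP) lies at the very end of the fingers, on their centre line; the grasp point (between the pads) lies 19 mm behind it; z points along the fingers, y is the line along which they close (so a half turn about z gives the same grasp; the last joint's range is limited). The gripper opens to 85 mm and grips with 20 to 120 N. Pads are 22 mm wide; open, the fingers measure 114 mm over their backs; the gripper's body (76 mm by 85 mm) begins 54 mm behind the grasp point. The pads swing forward as they close: fully open they stand 13 mm farther back than shut.
Start: joints at [-70.68, 17.183, 87.147, -0, 75.671, -3.816], TCP at [0.216, -0.506, 0.231] pointing down, gripper open.
Joint ranges: [-173.82, 173.82], [-45.26, 126.66], [13.44, 144.39], [-59.66, 239.66], [0, 175.72], [-146.38, 146.38]. Speed limits (degrees/s): [127.2, 127.2, 147.25, 180, 180, 180].

## Interface

Orientations are given as [roll, pitch, yaw] about the fixed x, y, z axes, in that order (R = Rz(yaw) Ry(pitch) Rx(roll)).
In Python, from rig import ctrl gives the robot as it stands. The module is installed in compiled form; this text tells all that it offers.
- The arm moves only by the tool arm_command, never from a script. Its argument "plan" is a list of rows, each a list of 7 numbers: the shift along the tool's x, y, z in m, then the turn, a rotation vector about the tool's x, y, z in degrees, then the opening in per cent of the stroke, from 0 (shut) to 100 (fully open). In form: [[tx, ty, tz, wx, wy, wz, gripper], ...]. A call has 1 to 5 rows; each row shifts and turns the commanded pose from where the row before left it, along the tool's axes as they then stand; what a row does not reach is not made up. A row lasts 1/10 s, in which the tool goes at most 50 mm and 8.59 degrees, less where a joint would pass 70% of its speed; a pose out of reach is approached as far as the arm can. A call is refused whole if a number of a shift passes 0.05 or a number of a turn 8.59, either way. A call with a gripper value outside its range is refused whole. The fingers move at their own pace and stop on an object; "newtons" is the grip in N (left out, the last holds). Time passes only in rows, so rows that do not move let the fingers close. It gives the time, the measured TCP pose, the force, the opening and the grip force at its end, in the units of the state.
- ctrl.get_obs(): the state, without advancing time (a new reading comes with each control period).
- ctrl.grab_frame(name): name is "scene" or "side" or "wrist"; returns a dict with "img" (480x640x3 uint8, red, green, blue), "depth" (480x640 float32, m along the optical axis (not along the pixel's ray), 0 where there is no reading), "fov_y" (degrees; the focal length in pixels is half the picture's height over the tangent of half this angle, whatever the lens; pixels are square), "cx", "cy" (the principal point, pixels), "view" (4x4, takes a point from world to camera coordinates). Camera axes: x right, y down, z forward; pixel columns grow to the right and rows downward; lengths in m; the calibration is good to about 2 mm. A picture is of the moment at which its call begins.
- ctrl.hand_in(): hands the job in; it is judged then, once.
The state is a dict: "time_s": time; "joint_pos": joint angles; "joint_velocities": joint speeds; "joint_efforts": joint torques, N m; "eef_pos": TCP position; "ee_rot": TCP orientation; "wrist_force": force on the tool from outside, world axes, zero at the start; "wrist_torque": the same for the moment, N m; "width": finger opening in m; "grasp_force": force on a finger pad.
Only numpy, scipy, OpenCV 4.12 (cv2) and the standard library are available. Lean on these libraries where they do the work, as an engineer would, in place of code of your own. Each camera call takes 0.05 s, during which the arm holds its last target. There are 200 camera calls.

## Task

The lamp of the cold-light source has been changed: put the loose cover back over the opening in the top of the box, feet inside, lying flat. Then push its sprung wing stud in and turn it clockwise a quarter turn until it locks, so that it stays in when you let go. The slot under the cover may stand askew, so feel for it: press gently, never force it, and leave the things around alone.

Things in the scene. Friction and masses are not known exactly. Their poses are not given: they have to be found in the camera images.
- light_source: Fixed grey box with black front panel (light socket, knob, switch), 216 long (its x) x 152 wide (y) x 104 high, front to -x; origin under its centre. An open compartment in its top shows the lamp. Across its middle a bracket carries a round steel receptacle, top 18 mm below the box's top, with a 15 mm hole and a slot 30 x 7.2 mm.
- opening (a point): Centre of the box's rectangular opening (108 along x, 84 along y), at the height of the top face. The receptacle is centred under it and stays as it was left: its slot stands within 0.75 rad either way of the box's x axis (not measured). The stud's pin enters within about 0.1 rad of the slot if the cover is not pushed sideways; elsewhere it meets solid steel after 1.5 mm of push.
- lamp_cover: Loose grey cover, flange 124 (its x) x 100 (y) x 3 mm, 0.15 to 0.25 kg. Four round-ended black feet, 8 mm thick, 22 mm long, fit inside the opening's corners with 1 mm play; it fits either way round. It starts on the bench standing on its feet. Origin: centre of the plane under the feet, z up. In its middle sits the black wing stud, by which it can be lifted.
- cover_seat (a point): Centre of the flange's underside, 22 mm above the cover's origin; it lies at the opening's centre, level with the box's top, when the cover is home.
- wing (a point): Centre of the stud's upright black wing, x along the wing, z up: 36 long (x), 9 thick (y), 24 high, starting 17 mm and ending 41 mm above the flange's underside (stud out). The stud's cross pin, 26 mm long and 4.5 thick, lies in line with the wing, its lower edge 16.5 mm below the flange's underside.
- stud_plunge (a joint): How far the stud is pushed in against its spring, m: 0 out, 0.0115 hard stop. The spring pushes out with 3 N at 0, 6 N at the stop. Through the slot, 10 mm in frees the pin to turn below the receptacle. Let go part-turned, it rests against a ridge at 10 mm (it may be re-gripped there); let go at the end of the turn, it springs back into the notch at 8.5 mm: locked.
- stud_turn (a joint): Angle of the wing in the cover, rad, growing clockwise seen from above; 0 (or half a turn) with the wing along the cover's x. While out it turns freely either way, with slight friction. Pushed through the slot it turns only clockwise; it drops into the notch at 1.3 to 1.5 rad past the slot, then meets a stop that gives a little (1.5 N m/rad), felt as a twist (0.05 to 0.1 N m is plenty).
- timer: Bystander: white bench timer with three keys, 60 x 66 x 19 mm, origin under its centre.
- petri_dish: Bystander: flat round dish, 62 across, 12 mm high, origin under its centre.
- beaker: Bystander: small clear beaker, 51 across, 55 mm high, origin under its centre.

How it is judged:
By the outcome, as a careful person would: the job done as asked, in the order asked, and still so for the second after the job is handed in, with the robot touching nothing.
It also fails if it takes over 72 s, if anything falls off the work surface, if the arm or the gripper's body presses on something with over 40 N, if the wrist force passes 120 N, or if a joint passes its speed limit or range.

## Working session

There is one attempt and no reset: what is moved stays moved. The work goes in short steps, Python scripts to look and compute and a tool call to move; the robot and the scene stay as the last step left them, time stands still between calls to the robot, and variables do not carry over. Pictures are saved under pics/ and viewed, at most 10 in all, crops included, and the job is handed in when it is done.

Besides the shell and the picture viewer there is one more tool, called after "Call:" as name(argument=value, ...) on one line, values as JSON. arm_command: Moves the arm, as the interface text tells. Its arguments: {"type":"object","properties":{"plan":{"type":"array"},"newtons":{"type":"number"}},"required":["plan"]}

```bash
mkdir -p pics; cat > h.py <<'E'
import numpy as np, cv2
from rig import ctrl
def grab(n):
    f=ctrl.grab_frame(n); f['f']=240/np.tan(np.radians(f['fov_y'])/2); return f
def world(f,uv,z=None):
    uv=np.atleast_2d(np.array(uv,float)); T=np.linalg.inv(f['view'])
    d=np.c_[(uv[:,0]-f['cx'])/f['f'],(uv[:,1]-f['cy'])/f['f'],np.ones(len(uv))]
    w=d@T[:3,:3].T; o=T[:3,3]
    return o+w*((z-o[2])/w[:,2])[:,None]
def cloud(f):
    v,u=np.mgrid[:480,:640]; z=f['depth']; T=np.linalg.inv(f['view'])
    p=np.dstack([(u-f['cx'])/f['f']*z,(v-f['cy'])/f['f']*z,z])
    return p@T[:3,:3].T+T[:3,3]
def save(n,img): cv2.imwrite('pics/'+n+'.png',cv2.cvtColor(img,cv2.COLOR_RGB2BGR))
E
python3 - <<'E'
from h import *
a=grab('scene');b=grab('side')
np.savez('f0.npz',a=a['img'],b=b['img'])
im=np.hstack([a['img'],b['img']]);save('s0',a['img']);save('d0',b['img'])
for f in(a,b): print(np.linalg.inv(f['view']).round(3),f['f'],f['cx'],f['cy'],(f['depth']>0).mean())
print(ctrl.get_obs())
E
```

```text
[[-0.546 -0.626  0.556 -0.127]
 [-0.837  0.412 -0.359  0.391]
 [-0.004 -0.662 -0.749  1.044]
 [ 0.     0.     0.     1.   ]] 580.7141322775492 316.88953025113574 237.0475352217287 0.9959602864583333
[[-0.822 -0.246  0.514  0.062]
 [-0.569  0.377 -0.731  0.65 ]
 [-0.014 -0.893 -0.45   0.543]
 [ 0.     0.     0.     1.   ]] 492.7462251673354 322.89292051884706 239.84459818147837 0.9960416666666667
{'time_s': 0.1, 'joint_pos': array([-7.06807345e+01,  1.72134793e+01,  8.71796659e+01, -7.55752930e-05,
        7.56705744e+01, -3.81533117e+00]), 'joint_velocities': array([ 0.02557798, -0.08013225, -0.05769302, -0.01111235,  0.07740279,
        0.01457943]), 'joint_efforts': array([ 1.18775508e-03, -5.44381678e+01, -3.62370729e+01, -6.98130611e-05,
        3.05612855e-03, -5.13670898e-06]), 'eef_pos': array([ 0.2160165 , -0.50555272,  0.23074658]), 'ee_rot': array([-1.79936417e+02, -4.16691851e-03,  2.31346131e+01]), 'wrist_force': array([-0.34715709, -0.09939519,  0.95221209]), 'wrist_torque': array([ 0.00746158,  0.02232449, -0.00095765]), 'grasp_force': 0.0, 'width': 0.08566240287954299}
```

View pics/s0.png

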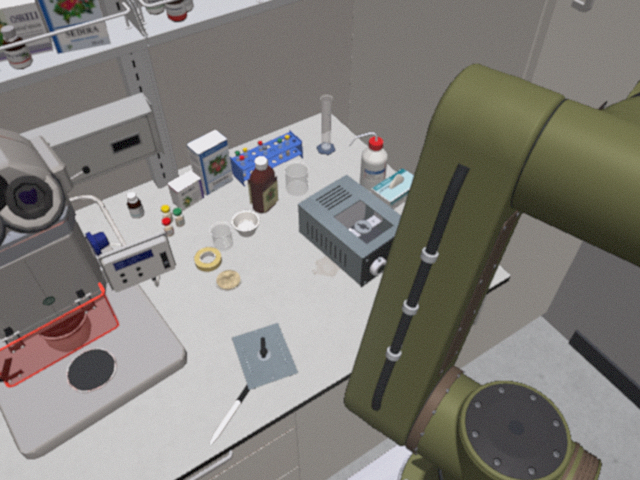

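View pics/d0.png

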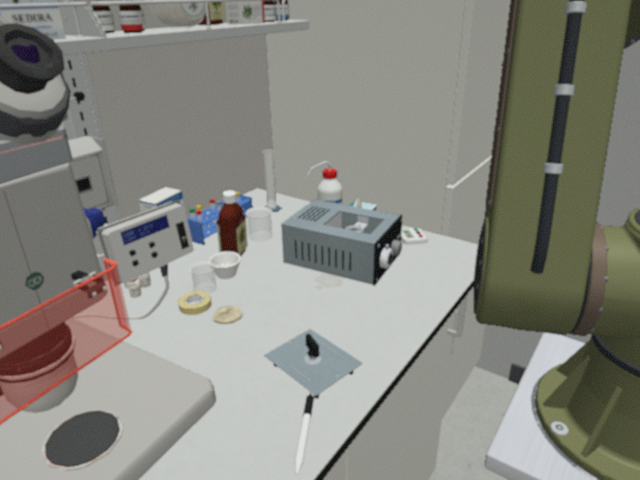

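The scene view shows the cover at about (264,355) and the box at about (352,228), partly hidden by the arm. In the side view they are at (313,362) and (343,240). I'll measure both.

```bash
python3 - <<'E'
from h import *
for n in('scene','side'):
    f=grab(n);P=cloud(f);img=f['img'].astype(int)
    hsv=cv2.cvtColor(f['img'],cv2.COLOR_RGB2HSV)
    for nm,z,roi in(('cover',.025,(230,320,305,395) if n=='scene' else (260,325,365,400)),('box',.104,(290,170,410,285) if n=='scene' else (280,195,405,280))):
        m=np.zeros((480,640),np.uint8);x0,y0,x1,y1=roi
        zz=P[...,2]
        m[y0:y1,x0:x1]=(((abs(zz-z)<.008)&(hsv[...,1]>25))[y0:y1,x0:x1])*255
        c=max(cv2.findContours(m,cv2.RETR_EXTERNAL,cv2.CHAIN_APPROX_NONE)[0],key=cv2.contourArea)[:,0]
        w=world(f,c,z)
        r=cv2.minAreaRect((w[:,:2]*1000).astype(np.float32))
        print(n,nm,'z',np.median(zz[m>0]).round(4),'rect',np.round(r[0],1),np.round(r[1],1),round(r[2],1))
        if nm=='cover':
            k=np.zeros((480,640),bool);k[y0:y1,x0:x1]=(hsv[...,2]<60)[y0:y1,x0:x1]
            k&=(zz>.035); q=P[k]; print('wing n',k.sum(),q.mean(0).round(4),q[:,2].min(),q[:,2].max())
            t=q[q[:,2]>.05]; 
            print(np.linalg.eigh(np.cov(t[:,:2].T)), t.mean(0)) if len(t)>5 else 0
        else:
            # opening: hole contours
            cs,h=cv2.findContours(m,cv2.RETR_CCOMP,cv2.CHAIN_APPROX_NONE)
            for cc,hh in zip(cs,h[0]):
                if cv2.contourArea(cc)>150:
                    r=cv2.minAreaRect((world(f,cc[:,0],z)[:,:2]*1000).astype(np.float32)); print('  ct',hh[3],np.round(r[0],1),np.round(r[1],1),round(r[2],1))
    if n=='scene':A=f
    else:B=f
a=cv2.resize(A['img'][315:400,220:310],(400,378),interpolation=cv2.INTER_CUBIC)
b=cv2.resize(B['img'][320:405,258:368],(489,378),interpolation=cv2.INTER_CUBIC)[:,44:444]
save('c1',np.hstack([a,b]))
E
```

```text
scene cover z 0.0237 rect [427.1 161.8] [ 98.7 120.6] 77.9
wing n 61 [0.413  0.1662 0.0731] 0.03674812907519365 1.0436284127111886
EighResult(eigenvalues=array([4.32916758e-06, 7.02743478e-03]), eigenvectors=array([[-0.38505226, -0.92289477],
       [-0.92289477,  0.38505226]])) [0.41129778 0.16743307 0.07934058]
scene box z 0.1021 rect [ 580.  -165.7] [222.2 152.8] 7.3
  ct -1 [ 580.  -165.7] [222.2 152.8] 7.3
  ct 8 [ 556.6 -171.3] [114.5  91. ] 7.8
side cover z 0.0244 rect [428.2 162.8] [ 95.3 120.3] 78.4
wing n 162 [0.4257 0.1661 0.054 ] 0.03587605631673152 0.06434868060895632
EighResult(eigenvalues=array([3.64828780e-06, 7.69594882e-05]), eigenvectors=array([[-0.42947363, -0.9030794 ],
       [-0.9030794 ,  0.42947363]])) [0.42609777 0.16558182 0.05844953]
side box z 0.1035 rect [ 579.6 -162.8] [218.3 162.5] 7.2
  ct -1 [ 579.6 -162.8] [218.3 162.5] 7.2
  ct 9 [ 557.4 -169. ] [114.3 107.4] 7.0
```

View pics/c1.png

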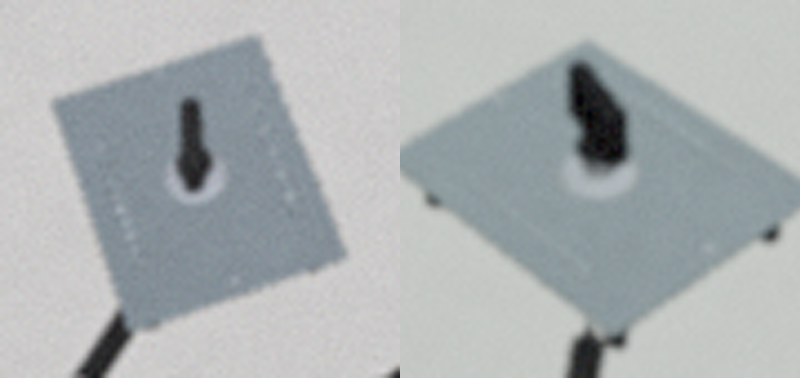

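The crops show the wing turned a little from the cover's x axis, pointing up-left in the left crop from its collar at about (190,175). Next I need the wrist camera's offset, so I can look down at the cover and into the opening.

```bash
cat >> h.py <<'E'
from scipy.spatial.transform import Rotation as Ro
def tool():
    o=ctrl.get_obs(); return np.array(o['eef_pos']),Ro.from_euler('xyz',o['ee_rot'],degrees=True).as_matrix()
def togo(target,yaw):
    p,R=tool(); d=R.T@(np.array(target)-p)
    Rt=Ro.from_euler('xyz',[180,0,yaw],degrees=True).as_matrix()
    w=Ro.from_matrix(R.T@Rt).as_rotvec(degrees=True)
    print('shift',d.round(4),'turn',w.round(2))
E
python3 - <<'E'
from h import *
f=grab('wrist');p,R=tool();T=np.linalg.inv(f['view'])
print((R.T@(T[:3,3]-p)).round(4)); print((R.T@T[:3,:3]).round(3),f['f'],f['cx'],f['cy'])
togo([.557,-.17,.33],90)
E
```

```text
[ 0.0713 -0.0007 -0.1424]
[[ 0.    -0.96  -0.279]
 [ 1.     0.001 -0.001]
 [ 0.001 -0.279  0.96 ]] 370.50767423378807 320.73984189872033 242.40347085025675
shift [ 0.4454 -0.1748 -0.0989] turn [-3.000e-02 -2.000e-02 -6.686e+01]
```

Call:
arm_command(plan=[[0.0445, -0.0175, -0.002, 0, 0, 0, 100], [0.0445, -0.0175, -0.002, 0, 0, 0, 100], [0.0445, -0.0175, -0.002, 0, 0, 0, 100], [0.0445, -0.0175, -0.002, 0, 0, 0, 100], [0.0445, -0.0175, -0.002, 0, 0, 0, 100]])

```text
time_s: 0.75
eef_pos: [0.3874, -0.3363, 0.2414]
ee_rot: [180.0, -0.0, 23.1]
wrist_force: [0.2, -0.0, 0.8]
width: 0.0857
grasp_force: 0.0
```

Call:
arm_command(plan=[[0.0445, -0.0175, -0.002, 0, 0, 0, 100], [0.0445, -0.0175, -0.002, 0, 0, 0, 100], [0.0445, -0.0175, -0.002, 0, 0, 0, 100], [0.0445, -0.0175, -0.002, 0, 0, 0, 100], [0.0445, -0.0175, -0.002, 0, 0, 0, 100]])

```text
time_s: 1.25
eef_pos: [0.5577, -0.1683, 0.2514]
ee_rot: [180.0, -0.0, 23.1]
wrist_force: [0.4, -1.7, 0.1]
width: 0.0856
grasp_force: 0.0
```

Call:
arm_command(plan=[[0, 0, 0, 0, 0, 0, 100], [0, 0, 0, 0, 0, 0, 100]])

```text
time_s: 1.45
eef_pos: [0.5568, -0.1692, 0.2508]
ee_rot: [-180.0, 0.0, 23.2]
wrist_force: [-1.0, -0.1, -0.6]
width: 0.0856
grasp_force: 0.0
```

```bash
python3 - <<'E'
from h import *
f=grab('wrist');save('w1',f['img']); np.savez('w1.npz',**f)
print(tool()[0],ctrl.get_obs()['ee_rot'])
P=cloud(f);zz=P[...,2]
m=((abs(zz-.104)<.006)*255).astype(np.uint8)
cs,h=cv2.findContours(m,cv2.RETR_CCOMP,cv2.CHAIN_APPROX_NONE)
for cc,hh in zip(cs,h[0]):
    if cv2.contourArea(cc)>800:
        r=cv2.minAreaRect((world(f,cc[:,0],.104)[:,:2]*1000).astype(np.float32)); print('ct',hh[3],cc[:,0].mean(0),np.round(r[0],1),np.round(r[1],1),round(r[2],1))
E
```

```text
[ 0.55629033 -0.17009356  0.25098098] [-1.79983789e+02  3.32737780e-02  2.31588933e+01]
ct -1 [602.66312997 103.38461538] [ 723.2 -323.4] [61.5 48.1] 36.7
ct -1 [338.57843137 174.3453159 ] [ 586.4 -169.5] [219.5 155. ] 7.6
ct 58 [327.58666667 221.47333333] [ 559.2 -172.8] [108.   84.6] 7.6
```

View pics/w1.png

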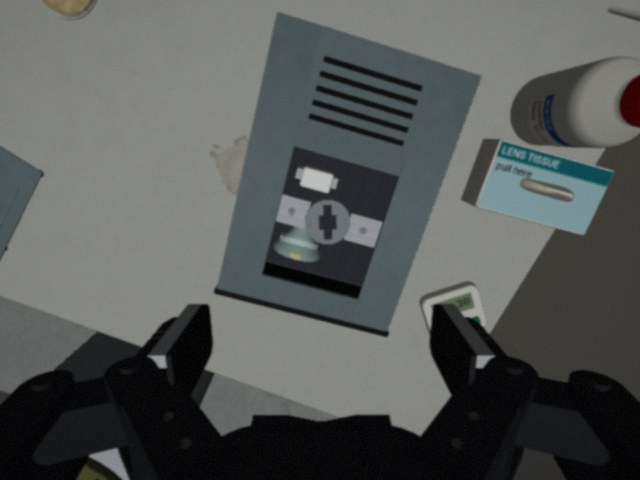

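The wrist view shows the opening (centre near (329,222)) and the receptacle at (327,222). Its slot looks nearly vertical in the picture, so I'll measure it.

```bash
python3 - <<'E'
from h import *
f=dict(np.load('w1.npz'));g=cv2.cvtColor(f['img'],cv2.COLOR_RGB2GRAY)
sub=g[195:250,300:355];print(sub[::5,::3])
m=np.zeros_like(g);yy,xx=np.mgrid[:480,:640]
m[((xx-327)**2+(yy-221)**2<20**2)&(g<75)]=255
c=max(cv2.findContours(m,cv2.RETR_EXTERNAL,cv2.CHAIN_APPROX_NONE)[0],key=cv2.contourArea)
w=world(f,np.argwhere(cv2.drawContours(np.zeros_like(g),[c],-1,1,-1))[:,::-1],.086)[:,:2]*1000
e,v=np.linalg.eigh(np.cov(w.T));print(w.mean(0),np.sqrt(e)*2,np.degrees(np.arctan2(v[1,1],v[0,1])),cv2.minAreaRect(w.astype(np.float32)))
togo([.4276,.1623,.25],155)
E
```

```text
[[ 38  37  37  39  41  41  39  41  37  40  41  40  40  38  37  38  39  44
   42]
 [134 116  80  58  44  40  47  69  90  89  89  79  48  37  41  37  42  43
   42]
 [145 144 145 125  76 109 110 109  70  62  71 112 113 110  87  44  42  42
   37]
 [144 145 139 110 112 111 115 110  52  39  47 108 114 113 114 108  57  41
   41]
 [150 144 118 112 112 111 102  80  47  43  47  69  92 112 111 113  99 120
  135]
 [144 141 115 107 112 112  90  42  41  41  42  39  83 114 112 105 112 142
  149]
 [146 143 114 105 112 113  92  42  41  41  41  42  73 113 111 109 114 143
  145]
 [123 125 118 114 112 114 110  98  58  43  40 100 106 110 115 114 131 151
  149]
 [124 124 115 109 112 111 112 111  64  41  48 107 113 112 112 128 144 144
  145]
 [154 137 122 110  86  96 112 112 105 100  99 112 109  94  53  78 120 135
  144]
 [148 157 154 145 131 101  63  41  51  46  48  44  41  40  39  43  39  41
   41]]
[ 558.68899104 -173.13275277] [ 6.85903995 14.67717635] -155.4084029259544 ((558.4793701171875, -173.5658721923828), (29.630430221557617, 14.480337142944336), 23.185434341430664)
shift [ 0.0124 -0.3562  0.0011] turn [-5.0000e-02 -0.0000e+00 -1.3184e+02]
```

Call:
arm_command(plan=[[0.0015, -0.0445, 0, 0, 0, 0, 100], [0.0015, -0.0445, 0, 0, 0, 0, 100], [0.0015, -0.0445, 0, 0, 0, 0, 100], [0.0015, -0.0445, 0, 0, 0, 0, 100]])

```text
time_s: 1.9
eef_pos: [0.4908, -0.0038, 0.2514]
ee_rot: [180.0, -0.0, 23.0]
wrist_force: [1.0, -0.2, -0.2]
width: 0.0855
grasp_force: 0.0
```

Call:
arm_command(plan=[[0.0015, -0.0445, 0, 0, 0, 0, 100], [0.0015, -0.0445, 0, 0, 0, 0, 100], [0.0015, -0.0445, 0, 0, 0, 0, 100], [0.0015, -0.0445, 0, 0, 0, 0, 100]])

```text
time_s: 2.3
eef_pos: [0.4268, 0.1623, 0.2516]
ee_rot: [180.0, -0.0, 23.0]
wrist_force: [0.6, -0.3, -1.4]
width: 0.0854
grasp_force: 0.0
```

Call:
arm_command(plan=[[0, 0, 0, 0, 0, -8.5, 100], [0, 0, 0, 0, 0, -8.5, 100], [0, 0, 0, 0, 0, -8.5, 100], [0, 0, 0, 0, 0, -8.5, 100], [0, 0, 0, 0, 0, -8.5, 100]])

```text
time_s: 2.8
eef_pos: [0.4277, 0.1609, 0.2514]
ee_rot: [180.0, -0.0, 65.9]
wrist_force: [0.1, -0.2, -0.1]
width: 0.0853
grasp_force: 0.0
```

Call:
arm_command(plan=[[0, 0, 0, 0, 0, -8.5, 100], [0, 0, 0, 0, 0, -8.5, 100], [0, 0, 0, 0, 0, -8.5, 100], [0, 0, 0, 0, 0, -8.5, 100], [0, 0, 0, 0, 0, -8.5, 100]])

```text
time_s: 3.3
eef_pos: [0.4277, 0.1609, 0.2514]
ee_rot: [180.0, 0.0, 108.4]
wrist_force: [1.1, -0.4, -0.6]
width: 0.0852
grasp_force: 0.0
```

Call:
arm_command(plan=[[0, 0, 0, 0, 0, -8.5, 100], [0, 0, 0, 0, 0, -8.5, 100], [0, 0, 0, 0, 0, -8.5, 100], [0, 0, 0, 0, 0, -8.5, 100], [0, 0, 0, 0, 0, -8.5, 100]])

```text
time_s: 3.8
eef_pos: [0.4277, 0.1608, 0.2514]
ee_rot: [180.0, 0.0, 150.9]
wrist_force: [0.9, 0.6, 0.2]
width: 0.0855
grasp_force: 0.0
```

Call:
arm_command(plan=[[0, 0, 0, 0, 0, -4.5, 100], [0, 0, 0, 0, 0, 0, 100], [0, 0, 0, 0, 0, 0, 100]])

```text
time_s: 4.1
eef_pos: [0.4277, 0.1613, 0.2514]
ee_rot: [180.0, 0.0, 154.9]
wrist_force: [-0.6, -0.5, -0.2]
width: 0.0853
grasp_force: 0.0
```

```bash
cat >> h.py <<'E'
def cover(f,zf,zw):
    """flange top rect at height zf, wing-top rect at height zw"""
    hsv=cv2.cvtColor(f['img'],cv2.COLOR_RGB2HSV);zz=cloud(f)[...,2]
    m=((abs(zz-zf)<.008)*255).astype(np.uint8)
    c=max([c for c in cv2.findContours(m,cv2.RETR_EXTERNAL,cv2.CHAIN_APPROX_NONE)[0] if c[:,0,1].mean()<330],key=cv2.contourArea)
    r=cv2.minAreaRect((world(f,c[:,0],zf)[:,:2]*1000).astype(np.float32));print('flange',np.round(r[0],1),np.round(r[1],1),round(r[2],1))
    k=((zz>zw-.004)&(zz<zw+.005)&(hsv[...,2]<70)&(cv2.drawContours(np.zeros_like(m),[c],-1,1,-1)>0))
    uv=np.argwhere(k)[:,::-1];w=world(f,uv,zw)[:,:2]*1000
    r=cv2.minAreaRect(w.astype(np.float32));e,v=np.linalg.eigh(np.cov(w.T))
    print('wing',len(w),uv.mean(0),np.round(r[0],1),np.round(r[1],1),round(r[2],1),'pca',w.mean(0),np.degrees(np.arctan2(v[1,1],v[0,1])))
E
python3 - <<'E'
from h import *
f=grab('wrist');save('w2',f['img']);np.savez('w2.npz',**f)
print(tool()[0],ctrl.get_obs()['ee_rot'])
cover(f,.025,.063)
E
```

```text
[0.42772211 0.16151222 0.25137424] [1.79994188e+02 9.23550795e-03 1.54939916e+02]
flange [623.8 352.6] [175.1 315.6] 78.5
wing 0 [nan nan] [0. 0.] [0. 0.] 0.0 pca [nan nan] nan
  avg = a.mean(axis, **keepdims_kw)
  ret = um.true_divide(
h.py:31: RuntimeWarning: Degrees of freedom <= 0 for slice
  r=cv2.minAreaRect(w.astype(np.float32));e,v=np.linalg.eigh(np.cov(w.T))
  c *= np.true_divide(1, fact)
  c *= np.true_divide(1, fact)
h.py:32: RuntimeWarning: Mean of empty slice.
  print('wing',len(w),uv.mean(0),np.round(r[0],1),np.round(r[1],1),round(r[2],1),'pca',w.mean(0),np.degrees(np.arctan2(v[1,1],v[0,1])))
```

View pics/w2.png

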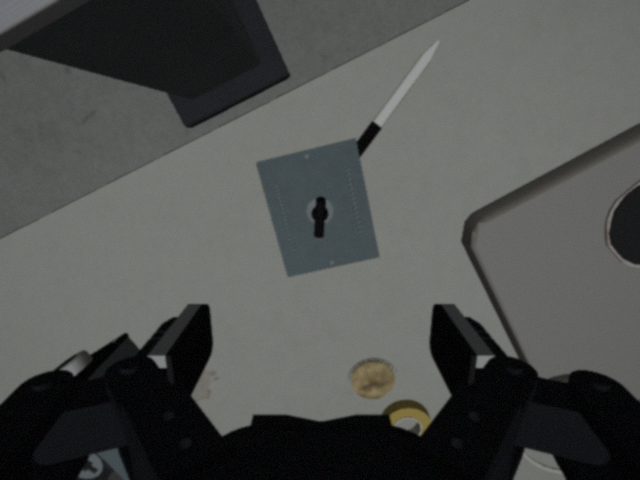

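The cover is centred at about (318,207) with the wing near (320,216), almost vertical in the image. I'll redo the mask with colour added.

```bash
cat > c.py <<'E'
from h import *
def meas(f,zf,zw,roi,vmax=60):
    hsv=cv2.cvtColor(f['img'],cv2.COLOR_RGB2HSV);g=hsv[...,2];x0,y0,x1,y1=roi
    R=np.zeros_like(g);R[y0:y1,x0:x1]=255
    m=cv2.bitwise_and(R,((hsv[...,1]>35)&(g>60)).astype(np.uint8)*255)
    c=max(cv2.findContours(m,cv2.RETR_EXTERNAL,cv2.CHAIN_APPROX_NONE)[0],key=cv2.contourArea)
    r=cv2.minAreaRect((world(f,c[:,0],zf)[:,:2]*1000).astype(np.float32));print('flange',np.round(r[0],1),np.round(r[1],1),round(r[2],1))
    k=(g<vmax)&(cv2.drawContours(np.zeros_like(m),[c],-1,1,-1)>0)
    z=cloud(f)[...,2]; print('z',np.median(z[m>0]),np.percentile(z[k],[10,50,90]))
    k&=z>zw-.007
    uv=np.argwhere(k)[:,::-1];w=world(f,uv,zw)[:,:2]*1000
    r=cv2.minAreaRect(w.astype(np.float32));e,v=np.linalg.eigh(np.cov(w.T))
    print('wing',len(w),uv.mean(0),np.round(r[0],1),np.round(r[1],1),round(r[2],1),'pca',w.mean(0),np.degrees(np.arctan2(v[1,1],v[0,1])))
E
python3 - <<'E'
from c import *
f=dict(np.load('w2.npz'));meas(f,.025,.063,(245,130,390,285))
E
```

```text
flange [430.4 160.4] [ 97.5 121.4] 77.9
z 0.024718948508735156 [0.03865638 0.06169454 0.06318895]
wing 370 [319.15135135 218.05945946] [429.4 160.2] [ 8.8 35.7] 61.3 pca [429.2963316  160.31868214] 151.27152709490474
```

```bash
python3 -c "
from h import *
togo([.4296,.1604,.041],151.3)"
```

```text
shift [-2.100e-03 -2.000e-04  2.104e-01] turn [0.01 0.01 3.64]
```

Call:
arm_command(plan=[[-0.002, 0, 0.04, 0, 0, 3.6, 50], [0, 0, 0.045, 0, 0, 0, 50], [0, 0, 0.045, 0, 0, 0, 50], [0, 0, 0.04, 0, 0, 0, 50], [0, 0, 0.02, 0, 0, 0, 50]], newtons=40)

```text
time_s: 4.65
eef_pos: [0.4281, 0.1606, 0.0583]
ee_rot: [-179.8, -0.2, 151.4]
wrist_force: [0.3, 0.0, -0.3]
width: 0.0431
grasp_force: 0.0
```

Call:
arm_command(plan=[[0, 0, 0.01, 0, 0, 0, 50], [0, 0, 0.01, 0, 0, 0, 50], [0, 0, 0, 0, 0, 0, 50]])

```text
time_s: 4.95
eef_pos: [0.4295, 0.1612, 0.041]
ee_rot: [-180.0, -0.0, 151.5]
wrist_force: [0.4, 0.2, 0.5]
width: 0.0427
grasp_force: 0.0
```

Call:
arm_command(plan=[[0, 0, 0, 0, 0, 0, 0], [0, 0, 0, 0, 0, 0, 0], [0, 0, 0, 0, 0, 0, 0], [0, 0, 0, 0, 0, 0, 0], [0, 0, 0, 0, 0, 0, 0]])

```text
time_s: 5.45
eef_pos: [0.43, 0.1614, 0.0418]
ee_rot: [179.9, 0.1, 151.5]
wrist_force: [0.4, 0.6, 3.2]
width: 0.008
grasp_force: 44.3
```

Call:
arm_command(plan=[[0, 0, 0, 0, 0, 0, 0], [0, 0, 0, 0, 0, 0, 0]])

```text
time_s: 5.65
eef_pos: [0.4299, 0.1614, 0.0415]
ee_rot: [180.0, 0.0, 151.5]
wrist_force: [2.8, 0.2, 2.6]
width: 0.0082
grasp_force: 44.3
```

Call:
arm_command(plan=[[0, 0, -0.01, 0, 0, 0, 0], [0, 0, -0.03, 0, 0, 0, 0], [0, 0, -0.04, 0, 0, 0, 0], [0, 0, -0.04, 0, 0, 0, 0], [0, 0, -0.04, 0, 0, 0, 0]])

```text
time_s: 6.15
eef_pos: [0.4287, 0.161, 0.2031]
ee_rot: [-179.9, -0.1, 151.5]
wrist_force: [0.3, 0.5, -1.6]
width: 0.0083
grasp_force: 43.7
```

Call:
arm_command(plan=[[0, 0, -0.03, 0, 0, 0, 0], [0, 0, -0.005, 0, 0, 0, 0], [0, 0, 0, 0, 0, 0, 0]])

```text
time_s: 6.45
eef_pos: [0.4293, 0.1612, 0.2366]
ee_rot: [180.0, 0.0, 151.5]
wrist_force: [0.3, -0.7, -1.6]
width: 0.008
grasp_force: 43.8
```

```bash
python3 - <<'E'
from c import *
f=grab('wrist');save('w3',f['img']);np.savez('w3.npz',**f)
print(tool()[0],ctrl.get_obs()['width'])
z=ctrl.get_obs()['eef_pos'][2]
a=grab('scene'); P=cloud(a)
togo([.559,-.173,.236],170.9)
E
```

```text
[0.42894802 0.16105747 0.23541188] 0.008284070614978321
shift [-0.2737 -0.2316 -0.0012] turn [ -0.09  -0.13 -19.37]
```

View pics/w3.png

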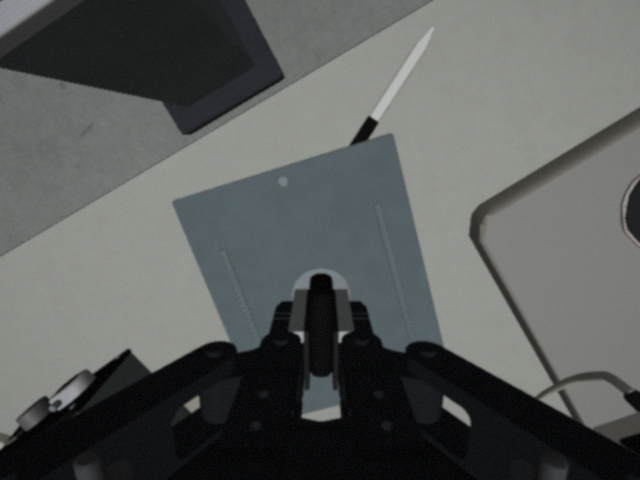

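The cover hangs from the wing, its front edge running from (175,201) to (393,134). Carrying it to the box.

Call:
arm_command(plan=[[-0.015, -0.013, 0, 0, 0, 0, 0], [-0.03, -0.025, 0, 0, 0, 0, 0], [-0.034, -0.029, 0, 0, 0, 0, 0], [-0.034, -0.029, 0, 0, 0, 0, 0], [-0.034, -0.029, 0, 0, 0, 0, 0]])

```text
time_s: 7.05
eef_pos: [0.4989, -0.0204, 0.2346]
ee_rot: [-179.9, -0.2, 151.5]
wrist_force: [0.4, 0.5, -1.4]
width: 0.008
grasp_force: 43.7
```

Call:
arm_command(plan=[[-0.034, -0.029, 0, 0, 0, 0, 0], [-0.034, -0.029, 0, 0, 0, 0, 0], [-0.032, -0.026, 0, 0, 0, 0, 0], [-0.018, -0.015, 0, 0, 0, 0, 0], [-0.009, -0.008, 0, 0, 0, 0, 0]])

```text
time_s: 7.55
eef_pos: [0.5596, -0.175, 0.234]
ee_rot: [-180.0, -0.2, 151.4]
wrist_force: [0.2, 0.8, -2.6]
width: 0.0079
grasp_force: 43.7
```

Call:
arm_command(plan=[[0, 0, 0, 0, 0, -4, 0], [0, 0, 0, 0, 0, -5, 0], [0, 0, 0, 0, 0, -5, 0], [0, 0, 0, 0, 0, -4, 0], [0, 0, 0, 0, 0, -1.4, 0]])

```text
time_s: 8.05
eef_pos: [0.5595, -0.1725, 0.2353]
ee_rot: [180.0, -0.1, 171.1]
wrist_force: [-0.6, -0.1, -1.5]
width: 0.0078
grasp_force: 43.7
```

Call:
arm_command(plan=[[0, 0, 0, 0, 0, 0, 0], [0, 0, 0, 0, 0, 0, 0]])

```text
time_s: 8.25
eef_pos: [0.5597, -0.173, 0.2359]
ee_rot: [180.0, -0.0, 170.9]
wrist_force: [-0.6, -0.5, -2.0]
width: 0.0082
grasp_force: 43.7
```

```bash
cat > e.py <<'E'
from h import *
def edges(f,zf):
    """visible front edge and the two side edges of the flange, by colour mask; origin est"""
    hsv=cv2.cvtColor(f['img'],cv2.COLOR_RGB2HSV);zz=cloud(f)[...,2]
    m=((hsv[...,1]>35)&(hsv[...,2]>60)&(abs(zz-zf)<.012)).astype(np.uint8)*255
    m=cv2.morphologyEx(m,cv2.MORPH_CLOSE,np.ones((7,7)))
    c=max(cv2.findContours(m,cv2.RETR_EXTERNAL,cv2.CHAIN_APPROX_NONE)[0],key=cv2.contourArea)
    q=cv2.approxPolyDP(c,8,True)[:,0];w=world(f,q,zf)*1000
    for a,b in zip(q,w):print(a,b[:2].round(1))
    n=len(q)
    for i in range(n):
        d=w[(i+1)%n]-w[i]; print('edge',i,np.linalg.norm(d).round(1),np.degrees(np.arctan2(d[1],d[0])).round(2))
    print('z',np.median(zz[m>0]))
if __name__=='__main__':
    f=grab('wrist');save('w4',f['img']);np.savez('w4.npz',**f)
    o=ctrl.get_obs();print(o['eef_pos'],o['ee_rot'])
    edges(f,o['eef_pos'][2]-.0165)
E
python3 e.py
```

```text
[ 0.55974673 -0.17305373  0.23605013] [ 1.79993915e+02 -2.47109714e-02  1.70872316e+02]
[391 134] [ 493.9 -132.1]
[174 202] [ 507.1 -227.8]
[237 351] [ 583.2 -217.1]
[258 346] [ 582.1 -206.5]
[275 306] [ 562.5 -194.2]
[311 267] [ 546.  -174.3]
[346 278] [ 553.8 -159.3]
[384 347] [ 592.4 -146. ]
[442 345] [ 595.8 -118.1]
edge 0 96.6 -82.13
edge 1 76.8 7.99
edge 2 10.7 95.75
edge 3 23.1 147.99
edge 4 25.9 129.63
edge 5 16.9 62.34
edge 6 40.8 18.93
edge 7 28.2 83.06
edge 8 102.9 -172.16
z 0.21829870971786958
```

View pics/w4.png

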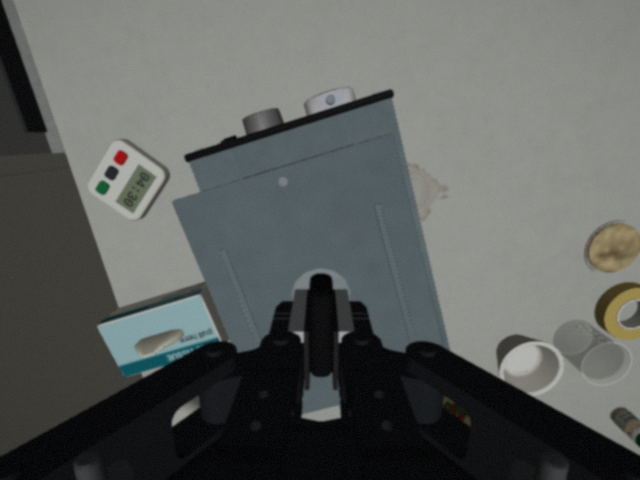

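Over the box, the cover is parallel to it (7.9° against 7.6°). Allowing for the camera bias, the opening's centre is about (559,-171.3) mm. I'll shift and lower gently.

Call:
arm_command(plan=[[0.001, 0.0016, 0.02, 0, 0, 0.3, 0], [0, 0, 0.03, 0, 0, 0, 0], [0, 0, 0.025, 0, 0, 0, 0], [0, 0, 0.01, 0, 0, 0, 0], [0, 0, 0, 0, 0, 0, 0]])

```text
time_s: 8.8
eef_pos: [0.5587, -0.1714, 0.1503]
ee_rot: [180.0, -0.1, 170.6]
wrist_force: [-0.3, 0.8, -2.2]
width: 0.008
grasp_force: 43.7
```

Call:
arm_command(plan=[[0, 0, 0.002, 0, 0, 0, 0], [0, 0, 0.002, 0, 0, 0, 0], [0, 0, 0.002, 0, 0, 0, 0], [0, 0, 0, 0, 0, 0, 0]])

```text
time_s: 9.2
eef_pos: [0.5591, -0.1716, 0.1455]
ee_rot: [-180.0, 0.0, 170.6]
wrist_force: [-0.5, -0.6, -1.3]
width: 0.0082
grasp_force: 43.7
```

Call:
arm_command(plan=[[0, 0, 0.002, 0, 0, 0, 0], [0, 0, 0.002, 0, 0, 0, 0], [0, 0, 0, 0, 0, 0, 0]])

```text
time_s: 9.5
eef_pos: [0.5592, -0.1718, 0.1414]
ee_rot: [-180.0, 0.0, 170.6]
wrist_force: [-2.1, -2.4, 3.6]
width: 0.0079
grasp_force: 44.4
```

Call:
arm_command(plan=[[0, 0, 0.002, 0, 0, 0, 0], [0, 0, 0.002, 0, 0, 0, 0], [0, 0, 0, 0, 0, 0, 0]])

```text
time_s: 9.8
eef_pos: [0.5591, -0.1717, 0.1372]
ee_rot: [-180.0, 0.0, 170.6]
wrist_force: [-1.8, -3.3, 4.3]
width: 0.008
grasp_force: 44.5
```

```bash
python3 - <<'E'
from h import *
b=grab('side');np.savez('b5.npz',**b);P=cloud(b)
a=grab('scene');Q=cloud(a);np.savez('a5.npz',**a)
for f,P in((a,Q),(b,P)):
    hsv=cv2.cvtColor(f['img'],cv2.COLOR_RGB2HSV)
    k=(hsv[...,1]>25)&(hsv[...,2]>60)&(P[...,2]>.107)&(P[...,2]<.14)&(np.hypot(P[...,0]-.559,P[...,1]+.172)<.075)
    p=P[k]; 
    if len(p)<50: print(len(p));continue
    A=np.c_[p[:,:2]-[.559,-.172],np.ones(len(p))];s=np.linalg.lstsq(A,p[:,2],rcond=None)[0];print(len(p),s,np.median(abs(p[:,2]-A@s)))
s=cv2.resize(b['img'][170:290,270:430],(640,480),interpolation=cv2.INTER_CUBIC)
save('b5',s)
E
```

```text
0
639 [ 0.00875915 -0.01901766  0.12568319] 0.0007168958939807596
```

View pics/b5.png

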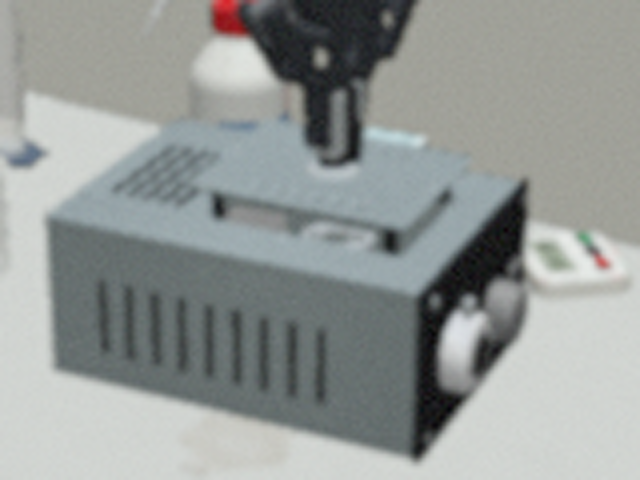

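The feet have just entered, about 3 mm, on their round ends: near feet at (218,205) and (393,240). The side force says the cover sits too far to +y/+x, so I'll shift it slightly.

Call:
arm_command(plan=[[0.0003, -0.0006, 0, 0, 0, 0, 0], [0.0002, -0.0005, 0, 0, 0, 0, 0], [0, 0, 0, 0, 0, 0, 0]])

```text
time_s: 10.2
eef_pos: [0.5582, -0.1726, 0.1371]
ee_rot: [-180.0, -0.0, 170.6]
wrist_force: [-1.3, -4.9, -0.6]
width: 0.0078
grasp_force: 43.9
```

Call:
arm_command(plan=[[0.0002, -0.0008, 0, 0, 0, 0, 0], [0, 0, 0, 0, 0, 0, 0]])

```text
time_s: 10.4
eef_pos: [0.5578, -0.1731, 0.1367]
ee_rot: [180.0, -0.1, 170.6]
wrist_force: [-1.3, -0.7, -1.7]
width: 0.0077
grasp_force: 43.8
```

Call:
arm_command(plan=[[0, -0.0005, 0.002, 0, 0, 0, 0], [0, 0, 0.002, 0, 0, 0, 0], [0, 0, 0, 0, 0, 0, 0]])

```text
time_s: 10.7
eef_pos: [0.5579, -0.1736, 0.1327]
ee_rot: [180.0, -0.0, 170.6]
wrist_force: [-0.5, -1.0, -1.3]
width: 0.0082
grasp_force: 43.7
```

Free in the opening now. Lowering on to the seat.

Call:
arm_command(plan=[[0, 0, 0.003, 0, 0, 0, 0], [0, 0, 0.003, 0, 0, 0, 0], [0, 0, 0.003, 0, 0, 0, 0], [0, 0, 0, 0, 0, 0, 0]])

```text
time_s: 11.1
eef_pos: [0.558, -0.1738, 0.1241]
ee_rot: [180.0, -0.0, 170.6]
wrist_force: [-3.3, 0.1, 2.5]
width: 0.0078
grasp_force: 44.3
```

```bash
cat > fl.py <<'E'
from h import *
f=grab('side');P=cloud(f);hsv=cv2.cvtColor(f['img'],cv2.COLOR_RGB2HSV)
k=(hsv[...,1]>25)&(hsv[...,2]>60)&(P[...,2]>.095)&(P[...,2]<.14)&(np.hypot(P[...,0]-.559,P[...,1]+.172)<.045)&(P[...,1]>-.166)
p=P[k];A=np.c_[p[:,:2]-[.559,-.172],np.ones(len(p))];s=np.linalg.lstsq(A,p[:,2],rcond=None)[0];print(len(p),s,np.median(p[:,2]))
o=ctrl.get_obs();print(o['time_s'],o['eef_pos'].round(4),o['ee_rot'].round(1),o['wrist_force'].round(1),o['wrist_torque'].round(3),o['joint_pos'][5])
E
python3 fl.py
```

```text
155 [ 0.01083642 -0.20537138  0.11370783] 0.10658211481836094
11.15 [ 0.558  -0.1738  0.1243] [180.   -0.  170.6] [-3.3  0.4  3.4] [ 0.04   0.605 -0.026] -101.52808854040796
```

Call:
arm_command(plan=[[0.0007, 0, -0.0003, 0, 0, -6, 0], [0, 0, 0, 0, 0, -7, 0], [0, 0, 0, 0, 0, -7, 0], [0, 0, 0, 0, 0, -7, 0], [0, 0, 0, 0, 0, -6.4, 0]])

```text
time_s: 11.65
eef_pos: [0.5574, -0.1738, 0.1246]
ee_rot: [-180.0, 0.0, -155.7]
wrist_force: [-1.0, -1.9, -1.4]
width: 0.008
grasp_force: 43.8
```

Call:
arm_command(plan=[[0, 0, 0, 0, 0, 0, 0], [0, 0, 0, 0, 0, 0, 0]])

```text
time_s: 11.85
eef_pos: [0.5574, -0.1738, 0.1246]
ee_rot: [-180.0, 0.0, -156.2]
wrist_force: [-0.5, -2.0, -1.0]
width: 0.0077
grasp_force: 43.8
```

```bash
python3 fl.py
```

```text
189 [ 0.04733321 -0.24683591  0.11476723] 0.10687615689241814
11.9 [ 0.5574 -0.1738  0.1246] [-180.     0.  -156.1] [-0.4 -1.7 -2. ] [-0.371  0.013 -0.008] -134.76151444603863
```

Call:
arm_command(plan=[[0.0002, -0.0004, 0.0015, 0, 0, 0, 0], [0, 0, 0.0015, 0, 0, 0, 0], [0, 0, 0, 0, 0, 0, 0]])

```text
time_s: 12.2
eef_pos: [0.5575, -0.174, 0.1217]
ee_rot: [-180.0, 0.0, -156.0]
wrist_force: [-0.7, 0.2, 2.8]
width: 0.0085
grasp_force: 44.4
```

Call:
arm_command(plan=[[0, 0, 0.001, 0, 0, 0, 0], [0, 0, 0.001, 0, 0, 0, 0], [0, 0, 0, 0, 0, 0, 0]])

```text
time_s: 12.5
eef_pos: [0.5575, -0.174, 0.1196]
ee_rot: [-180.0, 0.0, -156.0]
wrist_force: [0.5, 2.2, 3.9]
width: 0.008
grasp_force: 44.4
```

It entered the slot: about 4 mm in at under 4 N. Pressing on.

Call:
arm_command(plan=[[0, 0.0003, 0.002, 0, 0, 0, 0], [0, 0, 0.002, 0, 0, 0, 0], [0, 0, 0.0015, 0, 0, 0, 0], [0, 0, 0, 0, 0, 0, 0]])

```text
time_s: 12.9
eef_pos: [0.5574, -0.174, 0.1141]
ee_rot: [-180.0, 0.0, -156.0]
wrist_force: [3.0, -0.5, 5.1]
width: 0.0081
grasp_force: 44.6
```

Call:
arm_command(plan=[[0, 0, 0.0007, 0, 0, 0, 0], [0, 0, 0.0006, 0, 0, 0, 0], [0, 0, 0, 0, 0, 0, 0]])

```text
time_s: 13.2
eef_pos: [0.5574, -0.174, 0.113]
ee_rot: [-180.0, 0.0, -156.0]
wrist_force: [1.5, -0.0, 5.4]
width: 0.0076
grasp_force: 44.8
```

```bash
python3 fl.py
```

```text
172 [ 0.03073736 -0.20139878  0.11305141] 0.10659472345835616
13.25 [ 0.5574 -0.174   0.113 ] [-180.    0. -156.] [2.2 0.2 5.4] [ 0.056 -0.402 -0.01 ] -134.96030584627388
```

Call:
arm_command(plan=[[0, 0, 0.0005, 0, 0, 0, 0], [0, 0, 0.0003, 0, 0, 0, 0], [0, 0, 0, 0, 0, 0, 0]])

```text
time_s: 13.55
eef_pos: [0.5575, -0.174, 0.1129]
ee_rot: [-179.9, 0.0, -156.0]
wrist_force: [-0.8, 2.1, 11.4]
width: 0.0081
grasp_force: 45.7
```

Call:
arm_command(plan=[[0, 0, 0, 0, 0, 4, 0], [0, 0, 0, 0, 0, 4, 0], [0, 0, 0, 0, 0, 0, 0]])

```text
time_s: 13.85
eef_pos: [0.5574, -0.1738, 0.1128]
ee_rot: [-180.0, 0.0, -164.1]
wrist_force: [-1.5, 2.8, 13.6]
width: 0.0082
grasp_force: 45.7
```

```bash
python3 fl.py
```

```text
168 [ 0.03609975 -0.26388648  0.11516191] 0.10675616738710031
13.9 [ 0.5574 -0.1738  0.1129] [-180.    0. -164.] [-1.3  2.1 11.7] [ 0.449  0.216 -0.051] -126.92216728124896
```

Call:
arm_command(plan=[[0, 0, -0.0004, 0, 0, 0, 0], [0, 0, 0, 0, 0, 5, 0], [0, 0, 0, 0, 0, 5, 0], [0, 0, 0, 0, 0, 0, 0]])

```text
time_s: 14.3
eef_pos: [0.5573, -0.1736, 0.1129]
ee_rot: [180.0, 0.0, -174.1]
wrist_force: [0.4, 4.2, 9.7]
width: 0.0079
grasp_force: 45.3
```

```bash
python3 fl.py
```

```text
147 [-0.00344236 -0.13900644  0.11113803] 0.10660425975310328
14.35 [ 0.5573 -0.1736  0.1129] [ 180.    0. -174.] [-0.4  3.1  9.8] [ 0.729  0.082 -0.037] -116.91282033260056
```

Call:
arm_command(plan=[[0, 0, -0.0002, 0, 0, 6, 0], [0, 0, 0, 0, 0, 6, 0], [0, 0, 0, 0, 0, 6, 0], [0, 0, 0, 0, 0, 6, 0], [0, 0, 0, 0, 0, 0, 0]])

```text
time_s: 14.85
eef_pos: [0.5574, -0.1733, 0.1129]
ee_rot: [179.9, 0.0, 161.8]
wrist_force: [0.4, 5.8, 8.6]
width: 0.0082
grasp_force: 45.1
```

Call:
arm_command(plan=[[0, 0, 0, 0, 0, 6, 0], [0, 0, 0, 0, 0, 6, 0], [0, 0, 0, 0, 0, 6, 0], [0, 0, 0, 0, 0, 6, 0], [0, 0, 0, 0, 0, 0, 0]])

```text
time_s: 15.35
eef_pos: [0.5575, -0.1734, 0.1129]
ee_rot: [179.9, 0.0, 137.8]
wrist_force: [2.0, 4.6, 8.7]
width: 0.0079
grasp_force: 45.0
```

```bash
python3 fl.py
```

```text
177 [ 0.03267027 -0.22973347  0.11434072] 0.10671365819580225
15.4 [ 0.5575 -0.1733  0.1129] [179.9   0.  138. ] [2.3 4.2 7.7] [ 0.863 -0.284  0.058] -68.90275661834151
```

Call:
arm_command(plan=[[0, 0, 0, 0, 0, 4, 0], [0, 0, 0, 0, 0, 4, 0], [0, 0, 0, 0, 0, 0, 0]])

```text
time_s: 15.7
eef_pos: [0.5575, -0.1734, 0.1129]
ee_rot: [179.9, 0.0, 129.9]
wrist_force: [1.9, 3.8, 7.7]
width: 0.0077
grasp_force: 44.9
```

```bash
python3 fl.py
```

```text
169 [ 0.04344208 -0.25909215  0.11569666] 0.10669001412406731
15.75 [ 0.5575 -0.1734  0.1129] [179.9   0.  130. ] [1.8 4.1 6.7] [ 0.794 -0.414 -0.005] -60.92303815786514
```

Call:
arm_command(plan=[[0, 0, 0, 0, 0, 3, 0], [0, 0, 0, 0, 0, 3, 0], [0, 0, 0, 0, 0, 0, 0]])

```text
time_s: 16.05
eef_pos: [0.5576, -0.1735, 0.1129]
ee_rot: [179.9, 0.0, 123.9]
wrist_force: [2.5, 3.9, 7.3]
width: 0.0079
grasp_force: 44.9
```

```bash
python3 fl.py
```

```text
175 [ 0.0715621 -0.2876708  0.1163526] 0.10674865643417769
16.1 [ 0.5575 -0.1735  0.1129] [179.9   0.  124. ] [3.1 3.6 6.8] [ 0.775 -0.474  0.   ] -54.933402708425625
```

Call:
arm_command(plan=[[0, 0, 0, 0, 0, 3, 0], [0, 0, 0, 0, 0, 0, 0]])

```text
time_s: 16.3
eef_pos: [0.5576, -0.1734, 0.1129]
ee_rot: [179.9, 0.0, 120.9]
wrist_force: [2.6, 3.2, 5.4]
width: 0.0081
grasp_force: 44.9
```

```bash
python3 fl.py
```

```text
171 [ 0.05780257 -0.26776965  0.11556349] 0.10669116807749363
16.35 [ 0.5576 -0.1734  0.1129] [179.9   0.  121. ] [3.1 3.3 7.2] [ 0.74  -0.57   0.031] -51.936199039993895
```

Call:
arm_command(plan=[[0, 0, 0, 0, 0, 2, 0], [0, 0, 0, 0, 0, 0, 0]])

```text
time_s: 16.55
eef_pos: [0.5576, -0.1734, 0.1129]
ee_rot: [179.9, 0.0, 119.0]
wrist_force: [2.3, 4.0, 6.8]
width: 0.0077
grasp_force: 44.9
```

```bash
python3 fl.py
```

```text
167 [ 0.04760967 -0.2003988   0.11344601] 0.10658014019337525
16.6 [ 0.5576 -0.1734  0.1129] [179.9   0.  119. ] [2.8 5.2 6.1] [ 0.824 -0.676  0.019] -49.94505013172559
```

Call:
arm_command(plan=[[0, 0, 0, 0, 0, 1, 0], [0, 0, 0, 0, 0, 0, 0]])

```text
time_s: 16.8
eef_pos: [0.5576, -0.1734, 0.1129]
ee_rot: [179.9, 0.0, 118.0]
wrist_force: [3.8, 3.7, 5.7]
width: 0.0082
grasp_force: 44.8
```

```bash
python3 fl.py
```

```text
165 [ 0.03934033 -0.22025655  0.1140437 ] 0.10657155773655086
16.85 [ 0.5577 -0.1734  0.113 ] [179.9   0.  118. ] [3.5 4.9 6.2] [ 0.767 -0.641  0.012] -48.954797653421075
```

Call:
arm_command(plan=[[0.0002, 0.0006, 0, 0, 0, 2, 0], [0, 0, 0, 0, 0, 0, 0]])

```text
time_s: 17.05
eef_pos: [0.5578, -0.1733, 0.113]
ee_rot: [180.0, 0.0, 116.0]
wrist_force: [1.1, 3.0, 7.6]
width: 0.0082
grasp_force: 45.0
```

```bash
python3 fl.py
```

```text
168 [ 0.03905818 -0.22835798  0.11401107] 0.10659306964838544
17.1 [ 0.5578 -0.1733  0.1129] [180.   0. 116.] [-0.5  1.5  7.6] [ 0.339 -0.189  0.105] -46.88678836525413
```

Call:
arm_command(plan=[[0, 0, 0, 0, 0, 2, 0], [0, 0, 0, 0, 0, 0, 0]])

```text
time_s: 17.3
eef_pos: [0.5579, -0.1733, 0.113]
ee_rot: [180.0, 0.0, 114.0]
wrist_force: [0.7, 2.5, 8.1]
width: 0.0081
grasp_force: 44.9
```

```bash
python3 fl.py
```

```text
173 [ 0.04060967 -0.24773007  0.11492901] 0.10674451410099389
17.35 [ 0.5579 -0.1733  0.113 ] [180.   0. 114.] [1.1 1.6 8.2] [ 0.421 -0.33   0.07 ] -44.89306052525654
```

Call:
arm_command(plan=[[0, 0, 0, 0, 0, 1, 0], [0, 0, 0, 0, 0, 0, 0]])

```text
time_s: 17.55
eef_pos: [0.5579, -0.1733, 0.1129]
ee_rot: [180.0, 0.0, 113.0]
wrist_force: [1.7, 2.9, 7.9]
width: 0.0083
grasp_force: 44.9
```

```bash
python3 fl.py; python3 fl.py|tail -1
```

```text
169 [ 0.05871691 -0.30679293  0.11694326] 0.10676040253497593
17.6 [ 0.5578 -0.1733  0.1129] [180.   0. 113.] [1.3 3.2 6.5] [ 0.423 -0.326  0.089] -43.901969574794784
17.65 [ 0.5579 -0.1733  0.1129] [180.   0. 113.] [1.  2.2 6.9] [ 0.361 -0.295  0.15 ] -43.909127934573036
```

Call:
arm_command(plan=[[0, 0, -0.0008, 0, 0, 0, 0], [0, 0, -0.0005, 0, 0, 0, 0], [0, 0, 0, 0, 0, 0, 0]])

```text
time_s: 17.95
eef_pos: [0.5577, -0.1733, 0.1135]
ee_rot: [180.0, -0.0, 113.0]
wrist_force: [4.8, 2.1, -1.0]
width: 0.0082
grasp_force: 43.8
```

```bash
python3 fl.py
```

```text
156 [ 0.02639064 -0.28611172  0.11568763] 0.1065544524069971
18.0 [ 0.5577 -0.1733  0.1135] [180.  -0. 113.] [5.4 1.7 0.4] [ 0.261 -0.952  0.133] -43.90868651474293
```

Call:
arm_command(plan=[[0, 0, -0.0005, 0, 0, -1.5, 0], [0, 0, 0, 0, 0, 0, 0]])

```text
time_s: 18.2
eef_pos: [0.5577, -0.1733, 0.1141]
ee_rot: [180.0, -0.0, 114.6]
wrist_force: [3.7, 1.3, 0.1]
width: 0.0081
grasp_force: 44.0
```

```bash
python3 fl.py;python3 fl.py|tail -1
```

```text
157 [ 0.03115502 -0.18410784  0.11279388] 0.10668065943368715
18.25 [ 0.5577 -0.1733  0.1141] [180.   -0.  114.5] [ 4.2  1.3 -1.1] [ 0.313 -0.932  0.092] -45.3951092789505
18.3 [ 0.5577 -0.1733  0.1141] [180.   -0.  114.5] [5.2 1.2 0. ] [ 0.232 -0.97   0.041] -45.37763678133464
```

Call:
arm_command(plan=[[-0.0002, 0.0005, -0.0005, 0, 0, 0, 0], [0, 0, 0, 0, 0, 0, 0]])

```text
time_s: 18.5
eef_pos: [0.5578, -0.1733, 0.1145]
ee_rot: [-179.9, -0.0, 114.5]
wrist_force: [0.7, 0.7, -0.3]
width: 0.0082
grasp_force: 43.9
```

```bash
python3 fl.py;python3 fl.py|tail -1
```

```text
158 [ 0.02902289 -0.25159266  0.11469338] 0.10673761103800081
18.55 [ 0.5578 -0.1733  0.1145] [-180.    -0.   114.5] [ 0.9  1.8 -1.2] [ 0.307 -0.226  0.066] -45.367787110349504
18.6 [ 0.5578 -0.1733  0.1146] [-180.    -0.   114.5] [ 1.6  1.2 -1.6] [ 0.291 -0.229  0.094] -45.37328810375679
```

Call:
arm_command(plan=[[0, 0, -0.0005, 0, 0, 0, 0], [0, 0, 0, 0, 0, 0, 0]])

```text
time_s: 18.8
eef_pos: [0.5578, -0.1733, 0.1152]
ee_rot: [-180.0, -0.0, 114.5]
wrist_force: [-1.5, 2.4, -0.8]
width: 0.0082
grasp_force: 43.9
```

```bash
python3 fl.py;python3 fl.py|tail -1
```

```text
162 [ 0.05183294 -0.29941388  0.11604965] 0.10663215925535627
18.85 [ 0.5579 -0.1733  0.1153] [-180.    -0.   114.5] [-1.4  2.9 -0.5] [0.326 0.206 0.071] -45.378151243161625
18.9 [ 0.5578 -0.1733  0.1152] [-180.    -0.   114.5] [-1.7  1.6 -0.8] [0.375 0.26  0.117] -45.38197859445857
```

Force stays near zero as the stud rises, so it is springing into its notch. I'll let go and check.

Call:
arm_command(plan=[[0, 0, 0, 0, 0, 0, 20], [0, 0, 0, 0, 0, 0, 30], [0, 0, 0, 0, 0, 0, 40], [0, 0, 0, 0, 0, 0, 40]])

```text
time_s: 19.3
eef_pos: [0.5582, -0.1735, 0.1155]
ee_rot: [180.0, 0.0, 114.5]
wrist_force: [-0.4, -0.8, -0.0]
width: 0.0341
grasp_force: 0.0
```

Call:
arm_command(plan=[[0, 0, -0.02, 0, 0, 0, 50], [0, 0, -0.04, 0, 0, 0, 60], [0, 0, -0.04, 0, 0, 0, 60], [0, 0, -0.04, 0, 0, 0, 60], [0, 0, 0, 0, 0, 0, 60]])

```text
time_s: 19.8
eef_pos: [0.5595, -0.1739, 0.2614]
ee_rot: [179.6, 0.4, 114.5]
wrist_force: [0.5, -0.2, 0.7]
width: 0.0511
grasp_force: 0.0
```

```bash
python3 - <<'E'
from c import *
for i in range(3):
    f=grab('wrist');P=cloud(f)
    if i==0: save('w6',f['img']);print(ctrl.get_obs()['eef_pos'],ctrl.get_obs()['wrist_force'])
    g=cv2.cvtColor(f['img'],cv2.COLOR_RGB2HSV);z=P[...,2]
    near=np.hypot(P[...,0]-.558,P[...,1]+.1733)
    k=(g[...,2]<60)&(z>.115)&(near<.022); fl=(g[...,1]>35)&(near>.02)&(near<.045)&(z>.095)&(z<.12)
    top=np.percentile(z[k],[50,80,95]);flz=np.median(z[fl])
    box=(g[...,1]>35)&(near>.07)&(near<.09)&(z>.09)&(z<.115)
    kk=k&(z>top[1]-.003);q=P[kk][:,:2];e,v=np.linalg.eigh(np.cov(q.T))
    print(k.sum(),top.round(4),flz.round(4),'box',np.median(z[box]).round(4),'wing ang',np.degrees(np.arctan2(v[1,1],v[0,1])).round(1),q.mean(0).round(4))
E
```

```text
[ 0.55881976 -0.17367774  0.25800709] [-0.91959925 -0.19894075 -1.04954831]
9130 [0.3435 0.3484 0.3508] 0.1068 box 0.1038 wing ang -163.7 [ 0.5526 -0.1622]
8897 [0.3399 0.3449 0.3473] 0.1068 box 0.1038 wing ang -161.0 [ 0.5528 -0.1623]
8770 [0.3376 0.3426 0.345 ] 0.1068 box 0.1038 wing ang -158.5 [ 0.5529 -0.1623]
```

View pics/w6.png

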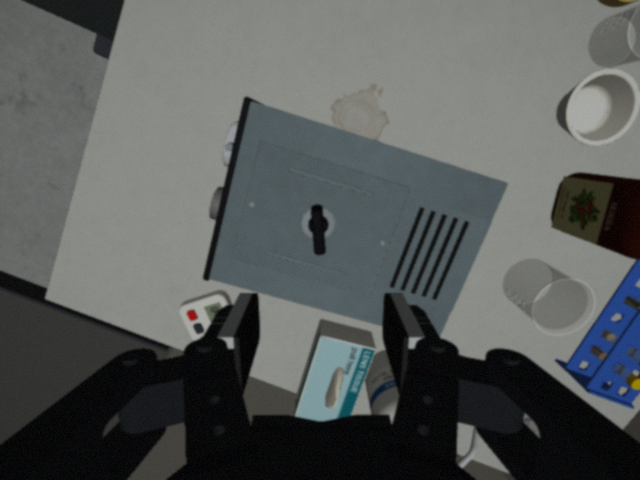

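The cover lies flat and the wing stands at (318,229). Now the wing's height and angle.

```bash
python3 - <<'E'
from c import *
for i in range(4):
    f=grab('wrist');P=cloud(f);g=cv2.cvtColor(f['img'],cv2.COLOR_RGB2HSV);z=P[...,2]
    near=np.hypot(P[...,0]-.558,P[...,1]+.1733)
    k=(g[...,2]<60)&(z>.125)&(z<.15)&(near<.026)
    h,e_=np.histogram(z[k],np.arange(.125,.148,.001))
    w=world(f,np.argwhere(k)[:,::-1],.136)[:,:2];e,v=np.linalg.eigh(np.cov(w.T))
    print(k.sum(),np.percentile(z[k],[25,50,75]).round(4),np.degrees(np.arctan2(v[1,1],v[0,1])).round(1),w.mean(0).round(4))
f=dict(np.load('w2.npz'));P=cloud(f);g=cv2.cvtColor(f['img'],cv2.COLOR_RGB2HSV);z=P[...,2]
k=(g[...,2]<60)&(z>.05)&(z<.08)&(np.hypot(P[...,0]-.4296,P[...,1]-.161)<.026);print('start wing z (true .063)',np.percentile(z[k],[25,50,75]).round(4))
E
```

```text
574 [0.1354 0.1362 0.1367] 118.4 [ 0.5577 -0.172 ]
572 [0.1354 0.136  0.1367] 118.6 [ 0.5576 -0.172 ]
575 [0.1352 0.136  0.1367] 118.8 [ 0.5576 -0.172 ]
572 [0.1353 0.1361 0.1367] 118.8 [ 0.5576 -0.1719]
start wing z (true .063) [0.0613 0.0621 0.0628]
```

The wing top is at 0.1365 to 0.137 m. The notch predicts 0.1365 and the ridge 0.135, so the stud is locked, with the cover flat and the robot clear.

```bash
python3 -c "
from rig import ctrl
print(ctrl.hand_in())"
```

```text
the job is handed in; nothing more can be done
None
```

The cover is back on the box and lying flat. Its stud is pushed in and turned clockwise, and by the measured wing height it is locked in the notch. The robot is clear and the job is handed in at about 20 s; no verdict was shown.

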